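# Slide the measuring grid into the microscope light base and light it

## Task

Put the measuring-grid slide into the slot in the side of the white light base, blade first and grid side up, and push it fully home so that its blue handle is up against the housing. Then switch the lamp on by pressing down the raised end of its red rocker switch; leave the dish on the glass and the other things on the bench as they are.

Things in the scene. Friction and masses are not known exactly. Their poses are not given: they have to be found in the camera images.
- light_base: White box, the transmitted-light base of a stereo microscope, red stripe, fixed: 200 mm (its x) by 240 mm (its y), 62 mm high. Origin: centre of its underside, on the bench; z up. The slot opens in the middle of its -x side face (x = -0.100) and runs level along +x. On top, a 120 mm round glass stage (centre x 0, y -0.015, top at z 0.064) carries the dish; nothing stands higher.
- slot_mouth (a point): Middle of the slot's mouth, in the plane of the base's -x side face, 30 mm above the bench (mid-thickness of a blade lying on the slot floor). x points straight into the slot, z up. Slot: 65 mm wide, 8 mm high, floor 28 mm and roof 36 mm above the bench; its outer 12 mm flare to 76 mm wide, 24 to 42 mm above the bench. Above the mouth the face is plain, up to 62 mm.
- grid_slide: Measuring-grid slide, loose, about 75 g, flat on the bench, grid up: black blade 130 mm long (x), 60 wide (y), 4 thick, white window with green grid near the tip; at its rear a blue upright cross-bar handle 12 mm thick (x), 44 wide (y), top 28 mm above the blade's underside. Origin: blade underside, mid-width, at the handle's front face (blade x 0 to 0.130, handle -0.012 to 0). x to the tip, z up.
- slide_grip (a point): Middle of the blue handle, 20 mm above the blade's underside; axes as grid_slide. Home, the handle's front face lies against the base's side face (slide origin at the base's -0.100, 0, 0.028; x along the base's x). Once half in, the slot carries the slide when let go, and a push of a few newtons on the back of the handle slides it on (it may droop and catch for a moment).
- lamp_switch (a joint): Red rocker switch, 36 by 22 mm, on top of the light base near its -x +y corner; pivot at the base's (-0.055, 0.096, 0.066), its length along the base's x. Angle in rad: 0 = off (the end nearer the slot face stands up), 0.44 = fully on (that end pressed down). It takes about 3 N on the raised end and stays where it is left.
- lamp_press (a point): Point on the top face of the rocker, in the middle of the half that stands up when it is off, 13 mm from the pivot towards the base's -x. Off, it stands about 76 mm above the bench; on, about 70 mm.
- dish: Clear open petri dish, 90 mm diameter, 14 mm high, with a black beetle in it, standing loose on the glass stage. Origin: centre of its underside. Not to be disturbed.
- jar: Green glass specimen jar with metal lid, 74 mm diameter, 105 mm high, standing loose. Origin: centre of its underside. Not to be disturbed.
- tube: White sample tube with blue screw cap, 35 mm diameter at the cap, 112 mm high, standing loose. Origin: centre of its underside. Not to be disturbed.
- caliper: Digital caliper, about 225 mm long (its x), 16 mm wide with a black 36 mm wide display slide, 14 mm high, lying loose on the bench. Origin: middle of its length, on the bench. Not to be disturbed.
- cryo_box: White cryo tube box, 135 mm square, 50 mm high, fixed. Origin: centre of its underside.
Mind the look-alikes: they are no part of the job. Leave any orange or turquoise look-alike of the grid_slide alone.

How it is judged:
By the outcome, as a careful person would: the job done as asked, in the order asked, and still so for the second after the job is handed in, with the robot touching nothing.
It also fails if it takes over 58 s, if anything falls off the work surface, if the arm or the gripper's body presses on something with over 40 N, if the wrist force passes 120 N, or if a joint passes its speed limit or range.

## Robot

A 6-joint arm with a two-finger parallel gripper is mounted at the origin on the work surface. World frame = base frame: x ahead of the robot, y to its left, z up, the work surface at z = 0. Lengths are in mm, angles in rad, forces in N, time in s.
With the tool pointing down it reaches from about 350 to 925 mm from the base axis. Payload 6.4 kg.
Tool frame: the origin (TCP) lies midway between the tips of the shut fingers; the grasp point (between the pads) lies 19 mm behind it; z points along the fingers, y is the line along which they close (so a half turn about z gives the same grasp; the last joint's range is limited). The gripper opens to 94 mm and grips with 3 to 60 N. Pads are 16 mm wide; open, the fingers measure 119 mm over their backs; the gripper's body (75 mm by 177 mm) begins 78 mm behind the grasp point.
Start: joints at [1.028, 0.245, 1.558, -0, 1.339, -0.174], TCP at [234.32, 606.307, 205.455] pointing down, gripper open.
Joint ranges: [-3.13, 3.13], [-1.02, 2.26], [0.13, 2.54], [-0.95, 4.09], [0.21, 2.88], [-2.74, 2.74]. Speed limits (rad/s): [2.57, 2.57, 3.14, 3.14, 3.14, 3.14].

## Interface

Orientations are given as a 3x3 rotation matrix whose columns are the frame's x, y, z axes.
In Python, from workcell import arm gives the robot as it stands.
- The arm moves only by the tool apply_moves, never from a script. Its arguments are lists of equal length, an entry for each row: "translation": the shift along the tool's x, y, z scaled (see below), a list of three; "spin": the turn about the tool's z scaled (see below). A call has 1 to 20 rows; each row is the pose to reach, as a shift and turn from the pose commanded when the call began, along the tool's axes at that moment; what a row does not reach only later rows make up. The controller multiplies each number of a shift by 500 mm and each number of a turn by 45 degrees. A row lasts 1/8 s, in which the tool goes at most 62.5 mm and 10.7 degrees, less where a joint would pass 70% of its speed; a pose out of reach is approached as far as the arm can. A call with a number of a shift or a turn outside -1 to 1 is refused whole. A call with a gripper value outside its range is refused whole. "gripper" is the opening, from 0 (shut) to 1 (fully open), set as the call begins (left out, the last holds). The fingers move at their own pace and stop on an object; "squeeze" is the grip in N (left out, the last holds). Time passes only in rows, so rows that repeat a pose let the fingers close. It gives the time, the measured TCP pose, the force, the opening and the grip force at its end, in the units of the state.
- arm.state(): the state, without advancing time (a new reading comes with each control period).
- arm.capture(name): name is "scene" or "top" or "wrist"; returns the picture (420x560x3 uint8, red, green, blue); there is no depth.
- arm.camera_info(name): a dict with "fx", "fy", "cx", "cy" (pixels), "origin" and "attitude" of the camera in the world. Camera axes: x right, y down, z forward; pixel columns grow to the right and rows downward; lengths in mm; the calibration is good to about 2 mm. A picture is of the moment at which its call begins: read the wrist's pose just before it. camera_info takes no time and is no camera call; for the wrist camera it gives the pose at the moment of the call.
- arm.close_job(): hands the job in; it is judged then, once.
Trained networks look in the newest picture that a camera, given by its name, has taken for a name from the list of things; names that differ only in an ending like _2 or _b are one class to them, and where a whole thing is asked for, a point or a joint stands for the part that bears it (a point fixed in the world has none). Each returns a list of dicts, best first, with "confidence" (0 to 1); they miss things now and then, are a little off and sometimes report something else, mostly with a low value. They report only what shows in the picture. A call takes as long as a camera call. They do not tell look-alikes from the thing itself.
- arm.cut_out(camera, target): "mask" (420x560 bool, what is visible of it) and "xy" ([column, row] in pixels, amid what is visible of it).
The state is a dict: "t": time; "joint_pos": joint angles; "dq": joint speeds; "joint_torque": joint torques, N m; "tool_pos": TCP position; "orientation": TCP orientation; "contact_force": force on the tool from outside, world axes, zero at the start; "wrist_torque": the same for the moment, N m; "grip_width": finger opening in mm; "finger_force": force on a finger pad.
Only numpy, scipy, OpenCV 4.12 (cv2) and the standard library are available. Lean on these libraries where they do the work, as an engineer would, in place of code of your own. Each camera call takes 0.05 s, during which the arm holds its last target. There are 200 camera calls.

## Working session

There is one attempt and no reset: what is moved stays moved. The work goes in short steps, Python scripts to look and compute and a tool call to move; the robot and the scene stay as the last step left them, time stands still between calls to the robot, and variables do not carry over. Pictures are saved under pics/ and viewed, at most 12 in all, crops included, and the job is handed in when it is done.

Besides the shell and the picture viewer there is one more tool, called after "Emit:" as name([rows], argument=value, ...), one row to a line, values as JSON. apply_moves: Moves the arm, as the interface text tells. Its arguments: {"type":"object","properties":{"translation":{"type":"array","items":{"type":"array","items":{"type":"number"}}},"spin":{"type":"array","items":{"type":"number"}},"gripper":{"type":"number"},"squeeze":{"type":"number"}},"required":["translation","spin"]}

```bash
mkdir -p pics
python3 - <<'E'
from workcell import arm
import cv2,numpy as np
s=arm.state();print(s['t'],s['tool_pos'],np.round(s['orientation'],3).tolist())
a=arm.capture("top");b=arm.capture("scene")
cv2.imwrite("pics/top.png",a[:,:,::-1]);cv2.imwrite("pics/scene.png",b[:,:,::-1])
for c in("top","scene"):
  print(c,{k:np.round(v,3).tolist() for k,v in arm.camera_info(c).items()})
for n in["grid_slide","light_base","lamp_switch","dish","jar","tube","caliper","cryo_box"]:
  for r in arm.cut_out("top",n)[:3]:
    m=r["mask"].astype(np.uint8);q=cv2.minAreaRect(cv2.findNonZero(m))
    print(n,round(r["confidence"],2),np.round(r["xy"]),m.sum(),np.round(q[0],1),np.round(q[1],1),round(q[2],1))
E
```

```text
0.0 [234.01240962 605.80742646 204.38381797] [[-0.933, 0.36, -0.001], [0.36, 0.933, -0.002], [0.0, -0.002, -1.0]]
top {'fx': 408.645, 'fy': 408.645, 'cx': 282.203, 'cy': 207.531, 'origin': [411.047, 2.761, 1587.646], 'attitude': [[-0.022, -0.998, 0.061], [-1.0, 0.021, -0.013], [0.011, -0.061, -0.998]]}
scene {'fx': 544.229, 'fy': 544.229, 'cx': 270.977, 'cy': 212.279, 'origin': [1575.432, 54.971, 1296.437], 'attitude': [[-0.055, 0.753, -0.656], [0.998, 0.031, -0.048], [-0.016, -0.658, -0.753]]}
grid_slide 0.93 [374. 262.] 569 [376.2 262.4] [37.3 16. ] 68.2
grid_slide 0.91 [387. 210.] 579 [386.7 212.2] [37.1 16.7] 76.0
grid_slide 0.88 [379. 163.] 539 [379.1 165. ] [15.5 36.1] 74.1
light_base 0.97 [218. 201.] 3009 [222.  194.8] [54.9 65.9] 8.4
light_base 0.74 [220. 188.] 443 [225.  189.5] [23. 22.] 90.0
lamp_switch 0.38 [232. 220.] 43 [232.  220.5] [5. 8.] 90.0
dish 0.85 [220. 189.] 470 [225.  189.5] [24. 23.] 0.0
jar 0.82 [291. 135.] 374 [291.  136.5] [23. 18.] 90.0
tube 0.58 [348. 147.] 116 [349.5 147.5] [ 8.5 15.6] 45.0
caliper 0.55 [307. 248.] 409 [314.5 248.7] [16.  57.6] 70.3
cryo_box 0.77 [131. 222.] 1440 [132.2 225.3] [40.3 36.7] 11.8
cryo_box 0.32 [232. 220.] 51 [232. 221.] [6. 8.] 90.0
```

View pics/top.png

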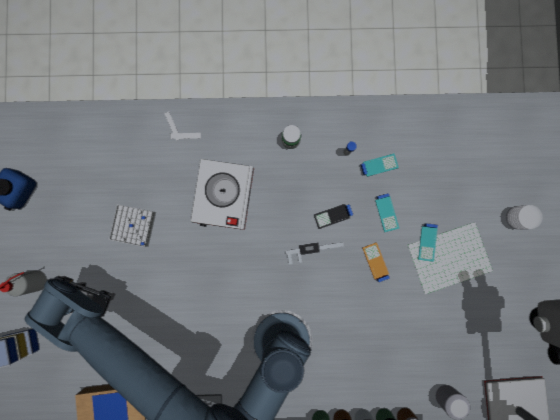

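View pics/scene.png

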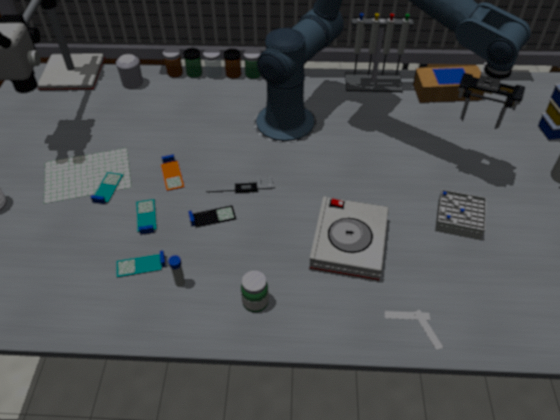

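The top view shows the black slide (the real one) at about (333,215), with its blue handle at (350,210). The light base is at (222,195) with the red switch at (232,221), so the slot face points right, toward the slide. The scene view agrees. The turquoise and orange look-alikes lie further right.

```bash
cat > h.py <<'E'
from workcell import arm
import cv2,numpy as np
def ray(ci,uv,z):
    uv=np.atleast_2d(np.asarray(uv,float)); R=np.array(ci["attitude"]);o=np.array(ci["origin"])
    d=np.c_[(uv[:,0]-ci["cx"])/ci["fx"],(uv[:,1]-ci["cy"])/ci["fy"],np.ones(len(uv))]@R.T
    return (o+d*((z-o[2])/d[:,2])[:,None])[:,:2]
def proj(ci,P):
    p=(np.atleast_2d(P)-np.array(ci["origin"]))@np.array(ci["attitude"])
    return np.c_[p[:,0]/p[:,2]*ci["fx"]+ci["cx"],p[:,1]/p[:,2]*ci["fy"]+ci["cy"]]
def rel(goal,yaw=None):
    """scaled tool-axis shift from the present pose to goal (mm), and turn to put tool y along world yaw (rad, mod pi)"""
    s=arm.state();R=np.array(s["orientation"]);d=R.T@(np.array(goal)-s["tool_pos"])/500
    sp=None
    if yaw is not None:
        v=R.T@[np.cos(yaw),np.sin(yaw),0]; a=np.arctan2(-v[0],v[1]); a=(a+np.pi/2)%np.pi-np.pi/2; sp=a/(np.pi/4)
    return np.round(d,4),sp
E
python3 - <<'E'
from h import *
ci=arm.camera_info("top");im=cv2.imread("pics/top.png")
hsv=cv2.cvtColor(im,cv2.COLOR_BGR2HSV)
red=cv2.inRange(hsv,(0,150,90),(8,255,255))|cv2.inRange(hsv,(172,150,90),(180,255,255))
roi=np.zeros_like(red);roi[210:232,222:245]=1
p=np.argwhere(red*roi)[:,::-1];print("switch",p.mean(0),ray(ci,p.mean(0),70))
blue=cv2.inRange(hsv,(105,120,60),(130,255,255));roi[:]=0;roi[200:222,342:358]=1
p=np.argwhere(blue*roi)[:,::-1];print("handle",p.mean(0),len(p),ray(ci,p.mean(0),24))
print("tip",ray(ci,[[314,211],[319,227],[316,219]],4))
print("base corners",ray(ci,[[201,160],[253,166],[245,230],[193,222]],62))
print(np.round(ray(ci,[[291,130],[350,146],[222,189]],100)))
w=arm.camera_info("wrist");s=arm.state();print({k:np.round(v,3).tolist() for k,v in w.items()})
R=np.array(s["orientation"]);print(np.round(R.T@(w["origin"]-s["tool_pos"]),1),np.round(R.T@np.array(w["attitude"]),2).tolist())
print(rel([400,300,330]))
E
```

```text
switch [232.48780488 220.95121951] [[458.23078344 168.98196919]]
handle [349.16216216 209.91891892] 37 [[ 492.32432866 -273.89325858]]
tip [[ 492.08153567 -140.48321777]
 [ 429.59454828 -158.21272298]
 [ 460.84449658 -147.41658324]]
base corners [[690.12121947 284.72105008]
 [663.45377743  89.82730026]
 [423.77844761 123.81999019]
 [457.75490779 316.71731532]]
[[ 788.  -55.]
 [ 724. -271.]
 [ 575.  202.]]
{'fx': 289.961, 'fy': 289.961, 'cx': 277.014, 'cy': 208.908, 'origin': [163.612, 634.035, 383.835], 'attitude': [[0.361, 0.901, 0.24], [0.933, -0.349, -0.093], [0.0, 0.257, -0.966]]}
[  75.9    0.4 -178.4] [[-0.0, -0.97, -0.26], [1.0, -0.0, 0.0], [-0.0, -0.26, 0.97]]
(array([-0.5299, -0.452 , -0.2492]), None)
```

Emit:
apply_moves([
  [-0.2, -0.2, -0.112],
  [-0.3, -0.3, -0.112],
  [-0.4, -0.4, -0.112],
  [-0.5, -0.5, -0.112],
  [-0.6, -0.6, -0.112],
  [-0.7, -0.7, -0.112],
  [-0.84, -0.8, -0.112],
  [-0.84, -0.8, -0.112],
  [-0.84, -0.8, -0.112],
  [-0.84, -0.8, -0.112],
  [-0.84, -0.8, -0.112],
  [-0.84, -0.8, -0.112],
  [-0.84, -0.8, -0.112],
  [-0.84, -0.8, -0.112],
], spin=[0.2, 0.4, 0.6, 0.8, 1, 1, 1, 1, 1, 1, 1, 1, 1, 1], gripper=1)

```text
t: 2.25
tool_pos: [481.6, 82.7, 261.5]
orientation: [[-0.406, 0.914, 0.0], [0.914, 0.406, 0.0], [-0.0, 0.0, -1.0]]
contact_force: [-0.2, 0.2, -0.2]
grip_width: 94.0
finger_force: 0.0
```

Run:
```python
from h import *
import json
ci=arm.camera_info("wrist");a=arm.capture("wrist");cv2.imwrite("pics/w1.png",a[:,:,::-1])
json.dump({k:np.array(v).tolist() for k,v in ci.items()},open("w1.json","w"))
print(arm.state()["tool_pos"],np.round(arm.state()["orientation"],3).tolist())
for n in["light_base","lamp_switch","dish"]:
  for r in arm.cut_out("wrist",n)[:2]:
    m=r["mask"].astype(np.uint8);np.save("m_"+n,m) if r is not None else 0;print(n,r["confidence"],r["xy"],m.sum())
print(np.round(rel([496,-180,230],np.radians(14))[0],3),rel([0,0,0],np.radians(14))[1])
```

```text
[481.6318359   82.52639935 261.53409772] [[-0.406, 0.914, 0.0], [0.914, 0.406, 0.0], [-0.0, 0.0, -1.0]]
light_base 0.87 [368.1, 102.5] 27039
lamp_switch 0.86 [288.1, 115.0] 561
dish 0.87 [385.5, 132.9] 4492
[-0.491 -0.186  0.063] 0.2199979394825255
```

View pics/w1.png

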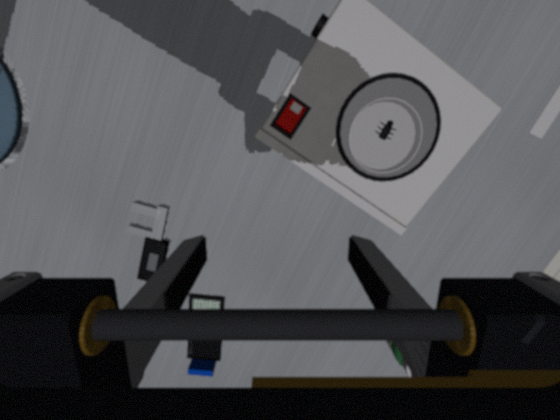

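The base's slot face runs from about (260,132) to (405,228), with the switch at (290,116) and the dish at (385,130). The slide handle is at (202,367), and its window is at (207,304).

```bash
cat > fit.py <<'E'
from h import *
import json
from scipy.optimize import minimize
def boxpts(p,L):
    c,s=np.cos(p[2]),np.sin(p[2])
    return np.array([[p[0]+c*x-s*y,p[1]+s*x+c*y,z] for x,y,z in L])
BASE=[(x,y,z) for x in(-100,100) for y in(-120,120) for z in(0,62)]
def fit(mask,ci,L,p0,sc=8):
    def f(p):
        h=cv2.convexHull((proj(ci,boxpts(p,L))*16).astype(np.int32).reshape(-1,1,2))
        m=np.zeros(mask.shape,np.uint8);cv2.fillConvexPoly(m,h,255,cv2.LINE_AA,4)
        return np.abs(m/255.-mask).sum()
    q=p0
    for k in range(4):
        s=np.eye(3)*[sc,sc,.05]; r=minimize(f,q,method="Nelder-Mead",options=dict(initial_simplex=np.r_[[q],q+s]));q=r.x;sc/=2
    return q,r.fun
E
python3 - <<'E'
from fit import *
ci=json.load(open("w1.json"));m=np.load("m_light_base.npy");im=cv2.imread("pics/w1.png")
q,f=fit(m,ci,BASE,np.array([558,204,np.radians(82)]));print(q[:2],np.degrees(q[2]),f,m.sum())
ms=np.load("m_lamp_switch.npy");c=np.argwhere(ms).mean(0)[::-1]
print("switch seen",ray(ci,c,68),"pred",boxpts(q,[(-55,96,68)]),"mouth",boxpts(q,[(-100,0,30)]))
v=cv2.resize(im,None,fx=3,fy=3)[0:720,660:1530]
def dr(L,col):
    for a in L:
        for b in L:
            if sum(np.array(a)!=b)==1:
                A,B=(proj(ci,boxpts(q,[a,b]))*3-[660,0]+1).astype(int);cv2.line(v,A.tolist(),B.tolist(),col,1)
dr(BASE,(0,255,0));v=cv2.resize(v,(724,600));cv2.imwrite("pics/w1c.png",v)
E
```

```text
[558.5857566  212.18144754] 80.6287448150518 5752.694117647059 27039
switch seen [[457.50868018 175.57297717]] pred [[454.91127057 173.54725354  68.        ]] mouth [[542.30265794 113.51604986  30.        ]]
```

View pics/w1c.png

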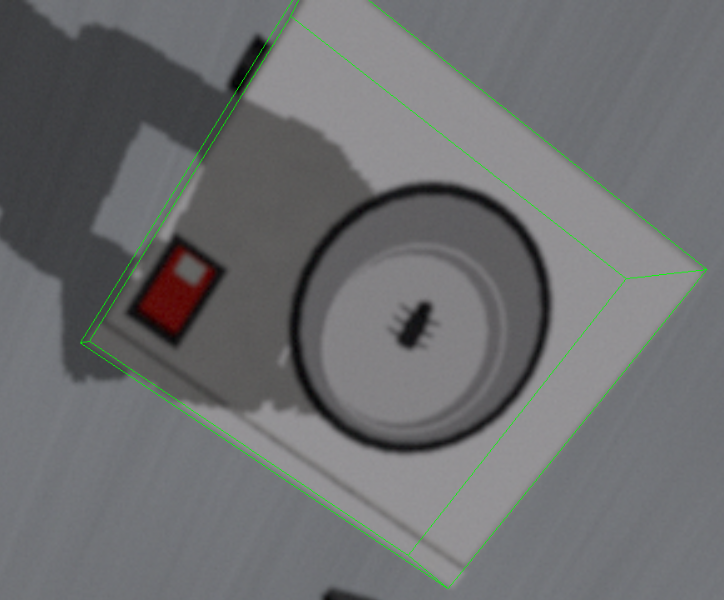

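Emit:
apply_moves([
  [-0.1, -0.04, 0.012],
  [-0.2, -0.08, 0.024],
  [-0.3, -0.12, 0.04],
  [-0.4, -0.16, 0.05],
  [-0.48, -0.186, 0.06],
  [-0.48, -0.186, 0.06],
  [-0.48, -0.186, 0.06],
  [-0.48, -0.186, 0.06],
  [-0.48, -0.186, 0.06],
], spin=[0.1, 0.22, 0.22, 0.22, 0.22, 0.22, 0.22, 0.22, 0.22])

```text
t: 3.58
tool_pos: [494.1, -174.4, 231.7]
orientation: [[-0.243, 0.97, 0.0], [0.97, 0.243, -0.0], [-0.0, 0.0, -1.0]]
contact_force: [-1.5, 0.6, 0.6]
grip_width: 94.0
finger_force: 0.0
```

Run:
```python
from fit import *
ci=arm.camera_info("wrist");a=arm.capture("wrist");cv2.imwrite("pics/w2.png",a[:,:,::-1])
json.dump({k:np.array(v).tolist() for k,v in ci.items()},open("w2.json","w"))
s=arm.state();print(s["t"],s["tool_pos"])
for n in["grid_slide","light_base","slide_grip"]:
  for i,r in enumerate(arm.cut_out("wrist",n)[:3]):
    m=r["mask"].astype(np.uint8);np.save(f"m2_{n}{i}",m);print(n,r["confidence"],r["xy"],m.sum())
```

```text
3.625 [ 494.10194715 -174.53232051  231.69270161]
grid_slide 0.84 [345.3, 353.2] 1477
grid_slide 0.75 [255.8, 202.9] 4148
grid_slide 0.74 [157.0, 383.2] 377
light_base 0.51 [464.0, 1.9] 168
slide_grip 0.88 [157.9, 382.4] 407
slide_grip 0.76 [348.1, 353.0] 1402
slide_grip 0.74 [242.9, 343.0] 372
```

View pics/w2.png

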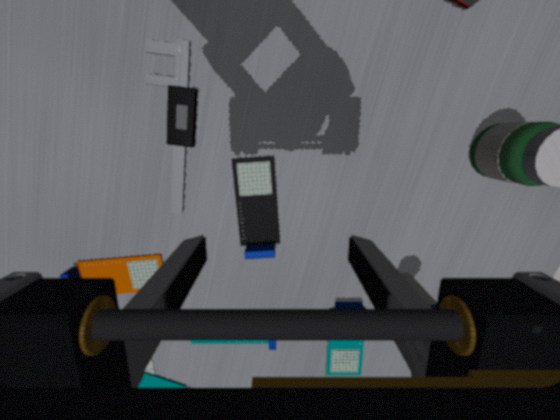

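The fitted outline follows the base's edges: right corner (707,268) and lower corner (450,587) in the crop. In w2 the black slide runs from its tip at (254,157) to its handle at (260,250). The caliper is at (180,120) and the jar at (515,150).

Run:
```python
from fit import *
ci=json.load(open("w2.json"));m=np.load("m2_grid_slide1.npy");im=cv2.imread("pics/w2.png")
S=[(x,y,z) for x in(0,130) for y in(-30,30) for z in(0,4)]+[(x,y,z) for x in(-12,0) for y in(-22,22) for z in(0,28)]
q,f=fit(m,ci,S,np.array([490,-265,np.radians(104)]));print(q[:2],np.degrees(q[2]),f,m.sum())
# own segmentation of blade, no handle
g=im.max(2).astype(int); hsv=cv2.cvtColor(im,cv2.COLOR_BGR2HSV)
blue=cv2.inRange(hsv,(100,130,60),(135,255,255));blue[:,:]*=1
b=np.argwhere(blue[235:265,235:285])[:,::-1]+[235,235];r=cv2.minAreaRect(b.astype(np.float32));print("blue",r)
print(ray(ci,cv2.boxPoints(r),28).round(1).tolist())
g=boxpts(q,[(-6,0,0)])[0]
# edges of the base in w1: sub-pixel line fits along predicted edges
cj=json.load(open("w1.json"));gr=cv2.GaussianBlur(cv2.imread("pics/w1.png",0),(0,0),1).astype(float)
p=np.array([558.6,212.2,np.radians(80.63)])
for nm,a,bb in(("-y",(-95,-120),(95,-120)),("+x",(100,-115),(100,40)),("-x",(-100,-118),(-100,20))):
    out=[]
    n=np.array([0,-1]) if nm=="-y" else np.array([1 if nm=="+x" else -1,0])
    for t in np.linspace(0,1,40):
        c=np.array(a)*(1-t)+np.array(bb)*t
        o=np.arange(-12,12.1,.5);P=proj(cj,boxpts(p,[(*(c+n*k),62) for k in o])).astype(np.float32)
        if P.min()<1 or P[:,0].max()>558:continue
        v=cv2.remap(gr.astype(np.float32),P[:,:1],P[:,1:],1)[:,0];d=-np.gradient(v);i=d.argmax();out.append((t,o[i],d[i]))
    out=np.array(out);s=out[abs(out[:,1]-np.median(out[:,1]))<3];k=np.polyfit(s[:,0],s[:,1],1)
    print(nm,len(out),len(s),"offset at ends",np.polyval(k,0).round(2),np.polyval(k,1).round(2),"strength",np.median(s[:,2]).round(1))
v=cv2.resize(im[130:280,190:340],(600,600),interpolation=2)
h=cv2.convexHull(((proj(ci,boxpts(q,S))-[190,130]+.5)*4).astype(np.int32).reshape(-1,1,2));cv2.polylines(v,[h],True,(0,255,0),1)
cv2.imwrite("pics/w2c.png",v)
```

```text
[ 490.41049687 -265.40149084] 107.74302794187875 258.24313725490197 4148
blue ((259.47845458984375, 253.61228942871094), (8.154092788696289, 29.288171768188477), 86.8201675415039)
[[470.0, -269.9], [509.6, -257.4], [513.2, -269.4], [473.3, -281.9]]
-y 40 38 offset at ends -1.14 -0.62 strength 3.0
+x 40 40 offset at ends -1.49 -1.26 strength 4.0
-x 40 40 offset at ends -1.24 -1.71 strength 3.2
```

View pics/w2c.png

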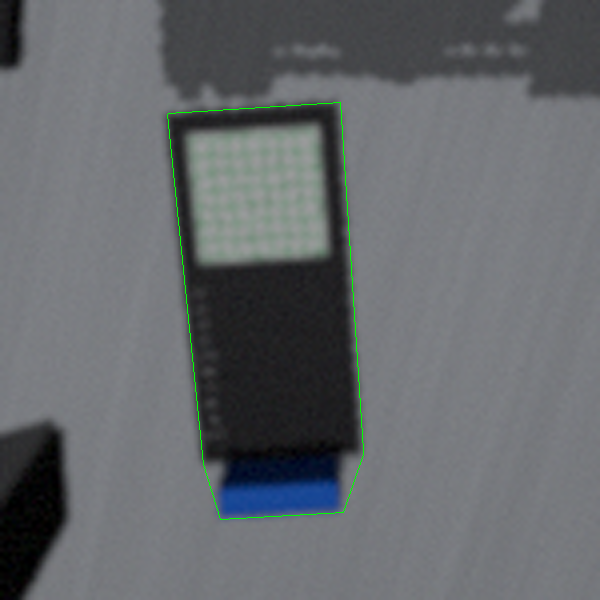

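The fitted outline follows the slide closely, from tip edge (170–340,105) to blue handle (280,495) in the crop.

Run:
```python
from h import *
print(rel([493.8,-275.9,60],np.radians(17.74)),rel([493.8,-275.9,3]))
```

```text
(array([-0.1957, -0.0494,  0.3432]), np.float64(-0.08299117805330128)) (array([-0.1956, -0.0494,  0.4572]), None)
```

Emit:
apply_moves([
  [-0.1, -0.025, 0.06],
  [-0.1957, -0.0494, 0.12],
  [-0.1957, -0.0494, 0.22],
  [-0.1957, -0.0494, 0.32],
  [-0.1957, -0.0494, 0.4],
  [-0.1957, -0.0494, 0.43],
  [-0.1957, -0.0494, 0.445],
  [-0.1957, -0.0494, 0.457],
  [-0.1957, -0.0494, 0.457],
  [-0.1957, -0.0494, 0.457],
], spin=[-0.083, -0.083, -0.083, -0.083, -0.083, -0.083, -0.083, -0.083, -0.083, -0.083])

```text
t: 5.03
tool_pos: [494.2, -276.7, 3.9]
orientation: [[-0.304, 0.953, 0.001], [0.953, 0.304, -0.001], [-0.002, 0.001, -1.0]]
contact_force: [-0.4, 0.4, 0.3]
grip_width: 94.0
finger_force: 0.0
```

Emit:
apply_moves([
  [0, 0, 0],
  [0, 0, 0],
  [0, 0, 0],
  [0, 0, 0],
  [0, 0, 0],
  [0, 0, 0],
  [0, 0, 0],
  [0, 0, 0],
], spin=[0, 0, 0, 0, 0, 0, 0, 0], gripper=0, squeeze=50)

```text
t: 6.02
tool_pos: [493.6, -276.2, 2.9]
orientation: [[-0.304, 0.953, 0.0], [0.953, 0.304, 0.0], [0.0, 0.0, -1.0]]
contact_force: [0.1, 0.4, -0.2]
grip_width: 43.7
finger_force: 50.0
```

Run:
```python
from h import *
print(rel([512,-65.1,60],np.radians(-9.53)))
```

```text
(array([ 0.3911,  0.1634, -0.1141]), np.float64(0.6051340443429979))
```

Emit:
apply_moves([
  [0, 0, -0.04],
  [0, 0, -0.08],
  [0, 0, -0.114],
  [0.04, 0.016, -0.114],
  [0.1, 0.04, -0.114],
  [0.16, 0.065, -0.114],
  [0.22, 0.09, -0.114],
  [0.28, 0.115, -0.114],
  [0.34, 0.14, -0.114],
  [0.38, 0.158, -0.114],
  [0.391, 0.1634, -0.114],
  [0.391, 0.1634, -0.114],
  [0.391, 0.1634, -0.114],
  [0.391, 0.1634, -0.114],
], spin=[0, 0, 0, 0.05, 0.13, 0.22, 0.32, 0.42, 0.5, 0.57, 0.605, 0.605, 0.605, 0.605])

```text
t: 7.78
tool_pos: [512.0, -65.6, 60.2]
orientation: [[0.166, 0.986, 0.0], [0.986, -0.166, -0.0], [-0.0, 0.0, -1.0]]
contact_force: [0.3, -0.1, -0.2]
grip_width: 43.6
finger_force: 50.0
```

Run:
```python
from fit import *
ci=arm.camera_info("wrist");a=arm.capture("wrist");im=a[:,:,::-1].copy();cv2.imwrite("pics/w3raw.png",im)
json.dump({k:np.array(v).tolist() for k,v in ci.items()},open("w3.json","w"))
s=arm.state();print(s["t"],s["tool_pos"],np.round(s["orientation"],4).tolist())
b=np.array([558.6,212.2,np.radians(80.47)])
R=np.array(s["orientation"]);t=s["tool_pos"];yaw=np.arctan2(R[1,0],R[0,0])
o=t+R@[11.2,0,0];z=t[2]-3
v=im.copy()
def poly(P,c): cv2.polylines(v,[proj(ci,P).round().astype(np.int32).reshape(-1,1,2)],True,c,1)
poly(boxpts([o[0],o[1],yaw],[(0,-30,z+4),(130,-30,z+4),(130,30,z+4),(0,30,z+4)]),(0,255,0))
poly(boxpts(b,[(-100,-120,62),(100,-120,62),(100,120,62),(-100,120,62)]),(0,0,255))
poly(boxpts(b,[(-100,-38,24),(-100,38,24),(-100,38,42),(-100,-38,42)]),(255,0,255))
v=cv2.resize(v[0:300],(800,428));cv2.imwrite("pics/w3.png",v)
```

```text
7.825 [512.00944098 -65.56024105  60.10178761] [[0.1659, 0.9861, 0.0001], [0.9861, -0.1659, -0.0001], [-0.0001, 0.0001, -1.0]]
```

View pics/w3.png

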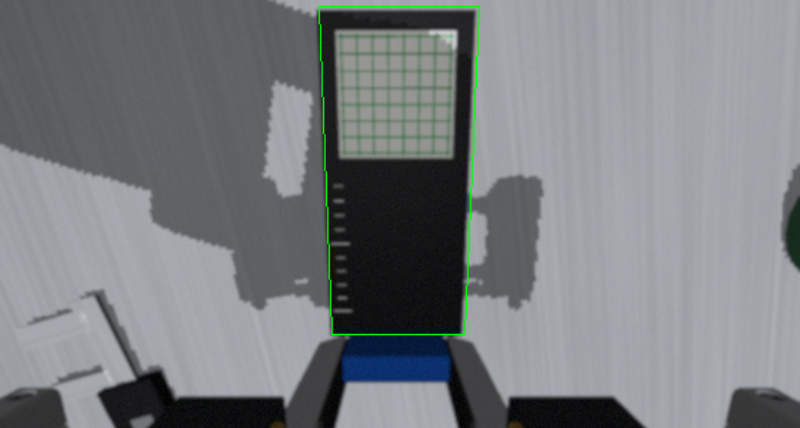

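The grasp is good: the blade lies along the predicted outline, level and straight. I'll rise to see both base corners and refine the slot position.

Emit:
apply_moves([
  [0, 0, -0.1],
  [0, 0, -0.2],
  [0, 0, -0.3],
  [0, 0, -0.4],
  [0, 0, -0.45],
  [0, 0, -0.45],
  [0, 0, -0.45],
], spin=[0, 0, 0, 0, 0, 0, 0])

```text
t: 8.7
tool_pos: [511.2, -65.0, 283.1]
orientation: [[0.166, 0.986, -0.003], [0.986, -0.166, 0.001], [0.0, -0.003, -1.0]]
contact_force: [0.2, -0.0, -1.2]
grip_width: 43.7
finger_force: 50.0
```

Run:
```python
from fit import *
ci=arm.camera_info("wrist");a=arm.capture("wrist");im=a[:,:,::-1].copy();cv2.imwrite("pics/w4raw.png",im)
json.dump({k:np.array(v).tolist() for k,v in ci.items()},open("w4.json","w"))
s=arm.state();print(s["t"],s["tool_pos"])
b=np.array([558.6,212.2,np.radians(80.47)]);gr=cv2.GaussianBlur(cv2.cvtColor(im,cv2.COLOR_BGR2GRAY),(0,0),.8).astype(np.float32)
def scan(nm,A,B,n,z):
    out=[]
    for t in np.linspace(0,1,40):
        c=np.array(A)*(1-t)+np.array(B)*t;o=np.arange(-10,10.1,.5)
        P=proj(ci,boxpts(b,[(*(c+np.array(n)*k),z) for k in o])).astype(np.float32)
        if P.min()<1 or P[:,0].max()>558:continue
        g=cv2.remap(gr,P[:,:1],P[:,1:],1)[:,0];d=-np.gradient(g);i=d.argmax();out.append((t,o[i],d[i]))
    if len(out)<4:print(nm,len(out));return
    o=np.array(out);m=np.median(o[:,1]);q=o[abs(o[:,1]-m)<2];k=np.polyfit(q[:,0],q[:,1],1)
    print(nm,len(o),len(q),"median",m,"ends",np.polyval(k,[0,1]).round(2),"t",q[[0,-1],0].round(2),"str",np.median(q[:,2]).round(1))
scan("-x left(+y)",(-100,50),(-100,115),(-1,0),62);scan("-x right(-y)",(-100,-115),(-100,-50),(-1,0),62)
scan("-y",(-98,-120),(-40,-120),(0,-1),62);scan("+y",(-98,120),(-40,120),(0,1),62)
v=im.copy()
for L,c in(([(-100,-120,62),(100,-120,62),(100,120,62),(-100,120,62)],(0,0,255)),([(-100,-38,24),(-100,38,24),(-100,38,42),(-100,-38,42)],(255,0,255)),([(-73,85,66),(-37,85,66),(-37,107,66),(-73,107,66)],(0,255,0))):
    cv2.polylines(v,[(proj(ci,boxpts(b,L))*16).round().astype(np.int32).reshape(-1,1,2)],True,c,1,cv2.LINE_AA,4)
cv2.imwrite("pics/w4.png",cv2.resize(v[0:220],(800,314),interpolation=2))
```

```text
8.75 [511.06627628 -64.96275877 282.73853025]
-x left(+y) 40 31 median -1.0 ends [-1.2  -1.03] t [0.13 1.  ] str 10.9
-x right(-y) 40 32 median -1.0 ends [-0.94 -1.16] t [0.   0.79] str 17.8
-y 30 22 median 0.0 ends [-0.08 -0.34] t [0.21 0.74] str 5.3
+y 30 19 median -5.0 ends [-5.84 -4.49] t [0.23 0.74] str 5.6
```

View pics/w4.png

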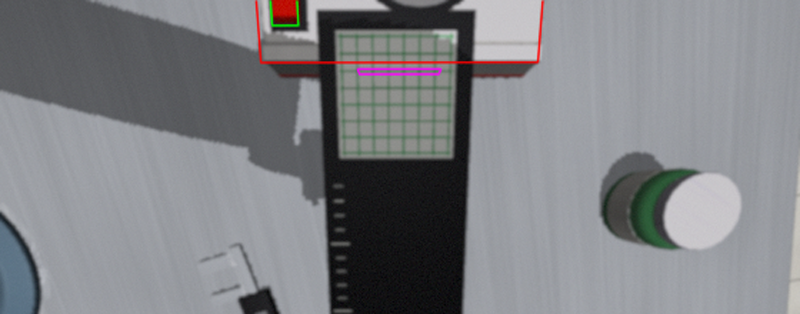

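The base outline is confirmed within about 1 mm: corners at (261,62) and (539,62) in the view, slot below the edge, switch at (285,12). Next I lower to slot height and advance.

Run:
```python
from h import *
print(rel([512.8,-65.2,33.5],np.radians(-9.53)))
```

```text
(array([-2.000e-04,  5.300e-03,  4.985e-01]), np.float64(-2.1490293081881256e-05))
```

Emit:
apply_moves([
  [0, 0.002, 0.1],
  [0, 0.002, 0.2],
  [0, 0.002, 0.3],
  [0, 0.002, 0.4],
  [0, 0.002, 0.46],
  [0, 0.002, 0.48],
  [0, 0.002, 0.48],
  [0, 0.002, 0.48],
  [0, 0.002, 0.48],
], spin=[0, 0, 0, 0, 0, 0, 0, 0, 0])

```text
t: 9.88
tool_pos: [514.0, -65.7, 46.3]
orientation: [[0.165, 0.986, 0.002], [0.986, -0.165, -0.001], [-0.0, 0.003, -1.0]]
contact_force: [0.0, -0.7, -1.3]
grip_width: 43.2
finger_force: 50.0
```

Run:
```python
from h import *
print(rel([512.8,-65.2,33.5],np.radians(-9.53)),arm.state()["t"])
```

```text
(array([ 0.0005, -0.0026,  0.0257]), np.float64(0.0002018928711089011)) 9.875
```

Emit:
apply_moves([
  [0, 0, 0.012],
  [0, 0, 0.023],
  [0, 0, 0.023],
  [0.02, 0, 0.023],
  [0.05, 0, 0.023],
  [0.08, 0, 0.023],
  [0.1, 0, 0.023],
  [0.115, 0, 0.023],
  [0.13, 0, 0.023],
  [0.13, 0, 0.023],
  [0.13, 0, 0.023],
], spin=[0, 0, 0, 0, 0, 0, 0, 0, 0, 0, 0])

```text
t: 11.25
tool_pos: [523.8, -1.3, 33.5]
orientation: [[0.166, 0.986, 0.0], [0.986, -0.166, 0.0], [0.0, 0.0, -1.0]]
contact_force: [0.6, -0.2, -1.1]
grip_width: 43.8
finger_force: 50.0
```

Run:
```python
from h import *
s=arm.state();print(s["t"],s["tool_pos"],s["contact_force"])
u=np.array([np.cos(np.radians(80.47)),np.sin(np.radians(80.47))]);d=s["tool_pos"][:2]-[559.4,212.1];print(d@u,d@[-u[1],u[0]])
cv2.imwrite("pics/w5.png",arm.capture("wrist")[:280,:,::-1])
```

```text
11.25 [523.79303587  -1.33264649  33.48583102] [ 0.61107935 -0.18637905 -1.06551997]
-216.38230414715628 -0.22120881211272092
```

View pics/w5.png

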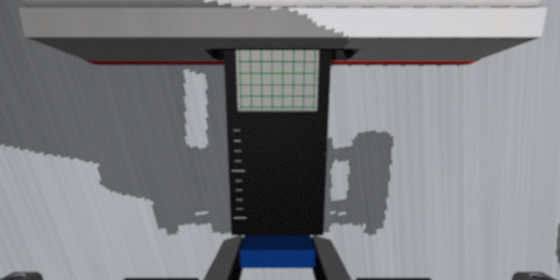

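The blade tip is inside the mouth and centred: flare 207–356, blade 232–330, with negligible force. I'll keep going in.

Emit:
apply_moves([
  [0.02, 0, 0],
  [0.045, 0, 0],
  [0.07, 0, 0],
  [0.095, 0, 0],
  [0.12, 0, 0],
  [0.145, 0, 0],
  [0.165, 0, 0],
  [0.18, 0, 0],
  [0.19, 0, 0],
  [0.2, 0, 0],
  [0.2, 0, 0],
  [0.2, 0, 0],
], spin=[0, 0, 0, 0, 0, 0, 0, 0, 0, 0, 0, 0])

```text
t: 12.8
tool_pos: [540.4, 97.5, 33.5]
orientation: [[0.166, 0.986, 0.0], [0.986, -0.166, 0.0], [0.0, 0.0, -1.0]]
contact_force: [1.4, 0.6, -0.9]
grip_width: 43.2
finger_force: 50.0
```

Emit:
apply_moves([
  [0.004, 0, 0],
  [0.007, 0, 0],
  [0.009, 0, 0],
  [0.009, 0, 0],
  [0.009, 0, 0],
], spin=[0, 0, 0, 0, 0])

```text
t: 13.42
tool_pos: [541.1, 101.8, 33.5]
orientation: [[0.165, 0.986, 0.0], [0.986, -0.165, 0.0], [0.0, 0.0, -1.0]]
contact_force: [3.0, -0.9, -0.8]
grip_width: 43.6
finger_force: 50.0
```

Emit:
apply_moves([
  [0.001, 0, 0],
  [0.002, 0, 0],
  [0.002, 0, 0],
], spin=[0, 0, 0])

```text
t: 13.8
tool_pos: [541.3, 102.8, 33.5]
orientation: [[0.165, 0.986, 0.0], [0.986, -0.165, -0.0], [-0.0, 0.0, -1.0]]
contact_force: [2.1, -2.2, -1.3]
grip_width: 43.4
finger_force: 50.0
```

Emit:
apply_moves([
  [0.001, 0, 0],
  [0.002, 0, 0],
  [0.002, 0, 0],
], spin=[0, 0, 0])

```text
t: 14.18
tool_pos: [541.5, 103.9, 33.5]
orientation: [[0.165, 0.986, 0.0], [0.986, -0.165, -0.0], [0.0, 0.0, -1.0]]
contact_force: [2.5, -2.2, -1.3]
grip_width: 43.5
finger_force: 50.0
```

Emit:
apply_moves([
  [0.001, 0, 0],
  [0.002, 0, 0],
  [0.002, 0, 0],
], spin=[0, 0, 0])

```text
t: 14.55
tool_pos: [541.5, 104.5, 33.5]
orientation: [[0.165, 0.986, 0.0], [0.986, -0.165, -0.001], [-0.001, 0.0, -1.0]]
contact_force: [1.1, -5.0, -0.7]
grip_width: 43.6
finger_force: 50.0
```

Emit:
apply_moves([
  [0.002, 0, 0],
  [0.003, 0, 0],
  [0.003, 0, 0],
], spin=[0, 0, 0])

```text
t: 14.92
tool_pos: [541.6, 104.7, 33.5]
orientation: [[0.165, 0.986, -0.001], [0.986, -0.165, -0.003], [-0.003, -0.0, -1.0]]
contact_force: [1.2, -9.0, 0.6]
grip_width: 43.5
finger_force: 50.5
```

Emit:
apply_moves([
  [0, 0, 0],
  [0, 0, 0],
  [0, 0, 0],
  [0, 0, 0],
  [-0.03, 0, 0],
  [-0.06, 0, 0],
  [-0.09, 0, 0],
  [-0.09, 0, 0],
], spin=[0, 0, 0, 0, 0, 0, 0, 0], gripper=0.75)

```text
t: 15.92
tool_pos: [534.1, 60.9, 33.4]
orientation: [[0.167, 0.986, -0.0], [0.986, -0.167, 0.0], [0.0, -0.0, -1.0]]
contact_force: [0.1, -0.1, -0.1]
grip_width: 70.8
finger_force: 0.0
```

Emit:
apply_moves([
  [0, 0, 0],
  [0, 0, 0],
  [0, 0, 0],
  [0, 0, 0],
  [0, 0, 0],
  [0, 0, 0],
  [0.02, 0, 0],
  [0.04, 0, 0],
  [0.045, 0, 0],
  [0.045, 0, 0],
], spin=[0, 0, 0, 0, 0, 0, 0, 0, 0, 0], gripper=0, squeeze=10)

```text
t: 17.18
tool_pos: [538.0, 84.5, 33.4]
orientation: [[0.165, 0.986, -0.0], [0.986, -0.165, -0.0], [-0.0, -0.0, -1.0]]
contact_force: [0.3, -0.4, 0.9]
grip_width: 0.9
finger_force: 0.0
```

Run:
```python
from h import *
s=arm.state();print(s["t"],s["tool_pos"],s["contact_force"],s["grip_width"])
u=np.array([np.cos(np.radians(80.47)),np.sin(np.radians(80.47))]);d=s["tool_pos"][:2]-[559.4,212.1];print(d@u,d@[-u[1],u[0]])
cv2.imwrite("pics/w6.png",arm.capture("wrist")[:,:,::-1])
```

```text
17.175 [538.01154673  84.48431545  33.42040431] [ 0.32485664 -0.41670175  0.89452988] 0.9008377871410229
-129.39562446343837 -0.03529110042195782
```

View pics/w6.png

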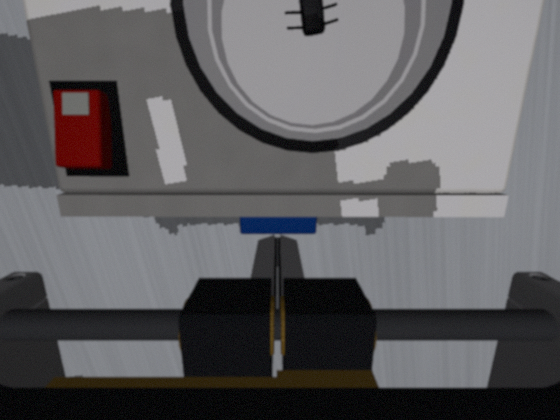

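The handle (278,226) sits at the face edge. I'll push it from behind to make sure it is home.

Emit:
apply_moves([
  [0.006, 0, 0],
  [0.012, 0, 0],
  [0.015, 0, 0],
  [0.017, 0, 0],
  [0.019, 0, 0],
  [0.019, 0, 0],
], spin=[0, 0, 0, 0, 0, 0])

```text
t: 17.98
tool_pos: [539.5, 92.9, 33.5]
orientation: [[0.165, 0.986, -0.0], [0.986, -0.165, -0.001], [-0.001, -0.0, -1.0]]
contact_force: [-1.6, -4.4, 0.1]
grip_width: 0.1
finger_force: 2.1
```

Emit:
apply_moves([
  [0.002, 0, 0],
  [0.004, 0, 0],
  [0.004, 0, 0],
], spin=[0, 0, 0])

```text
t: 18.35
tool_pos: [539.6, 93.1, 33.5]
orientation: [[0.164, 0.986, -0.002], [0.986, -0.164, -0.005], [-0.005, -0.001, -1.0]]
contact_force: [-3.6, -12.0, 2.1]
grip_width: 0.6
finger_force: 6.0
```

Emit:
apply_moves([
  [0.001, 0, 0],
  [0.003, 0, 0],
  [0.003, 0, 0],
], spin=[0, 0, 0])

```text
t: 18.73
tool_pos: [539.6, 93.2, 33.5]
orientation: [[0.164, 0.986, -0.003], [0.986, -0.164, -0.007], [-0.008, -0.001, -1.0]]
contact_force: [-4.1, -17.1, 4.2]
grip_width: 0.4
finger_force: 8.9
```

Emit:
apply_moves([
  [-0.03, 0, 0],
  [-0.07, 0, 0],
  [-0.07, 0, -0.06],
  [-0.07, 0, -0.14],
  [-0.07, 0, -0.2],
  [-0.07, 0, -0.2],
  [-0.07, 0, -0.2],
], spin=[0, 0, 0, 0, 0, 0, 0])

```text
t: 19.6
tool_pos: [533.6, 62.6, 132.1]
orientation: [[0.165, 0.986, -0.002], [0.986, -0.165, 0.001], [0.0, -0.002, -1.0]]
contact_force: [0.2, -0.5, -0.9]
grip_width: 0.5
finger_force: 0.0
```

Run:
```python
from fit import *
s=arm.state();print(s["t"],s["tool_pos"])
ci=arm.camera_info("wrist");im=arm.capture("wrist")[:,:,::-1].copy();cv2.imwrite("pics/w7raw.png",im)
b=np.array([559.4,212.1,np.radians(80.47)])
hsv=cv2.cvtColor(im,cv2.COLOR_BGR2HSV)
bl=np.argwhere(cv2.inRange(hsv,(100,130,60),(135,255,255)))[:,::-1];bl=bl[(abs(bl[:,0]-280)<60)&(bl[:,1]<260)]
W=ray(ci,bl,56)-b[:2];u=np.array([np.cos(b[2]),np.sin(b[2])]);X=W@u;Y=W@[-u[1],u[0]]
print("blue x",np.percentile(X,[2,98]),"y",np.percentile(Y,[2,98]))
f=lambda x,y,z:ray(ci,[x,y],z)
r=arm.cut_out("wrist","lamp_switch")
for k in r[:2]:
    m=k["mask"].astype(np.uint8);c=np.argwhere(m).mean(0)[::-1];w=ray(ci,c,70)[0]-b[:2];print("sw",k["confidence"],c,w@u,w@[-u[1],u[0]])
red=cv2.inRange(hsv,(0,150,80),(8,255,255))|cv2.inRange(hsv,(172,150,80),(180,255,255))
n,l,st,ce=cv2.connectedComponentsWithStats(red);i=1+st[1:,4].argmax();q=np.argwhere(l==i)[:,::-1];W=ray(ci,q,70)-b[:2];print("red",st[i],np.percentile(W@u,[2,98]),np.percentile(W@[-u[1],u[0]],[2,98]))
P=boxpts(b,[(-68,96,0)])[0];print("press",P,rel([P[0],P[1],110]))
v=cv2.resize(im[0:330],(800,471));cv2.imwrite("pics/w7.png",v)
```

```text
19.6 [533.57234709  62.58838191 132.13799154]
blue x [-109.65272512 -100.0878379 ] y [-19.34121562  21.18655142]
sw 0.57 [160.35271065 101.08229915] -53.18016752139154 93.19596377270729
sw 0.26 [300.29970829  44.79448574] -13.658867480684295 -15.389810867549912
red [145  78  27  45 896] [-68.85150144 -37.92402095] [ 85.03701059 105.18705672]
press [453.46653935 160.93260887   0.        ] (array([ 0.1676, -0.1896,  0.0437]), None)
```

View pics/w7.png

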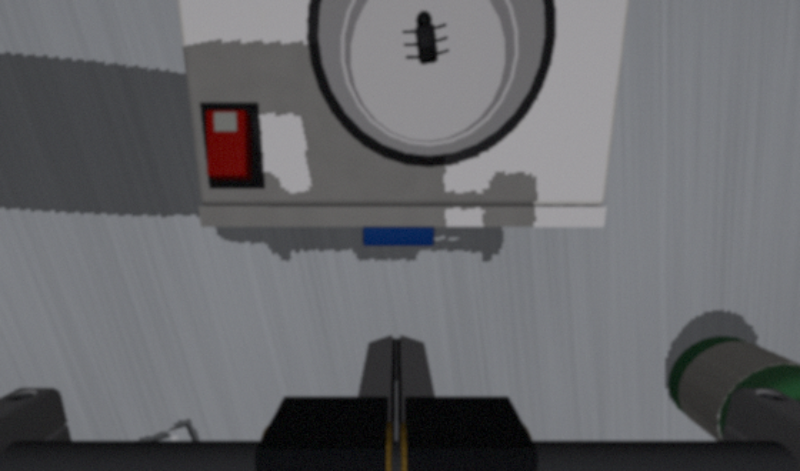

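The handle is flush against the face with no gap (398,237). The switch is at (228,146), with its raised end toward the slot face, so I'll press it now.

Emit:
apply_moves([
  [0.05, -0.06, 0],
  [0.1, -0.12, 0],
  [0.15, -0.17, 0],
  [0.1656, -0.1876, 0.02],
  [0.1656, -0.1876, 0.05],
  [0.1656, -0.1876, 0.08],
  [0.1656, -0.1876, 0.09],
  [0.1656, -0.1876, 0.09],
  [0.1656, -0.1876, 0.09],
], spin=[0, 0, 0, 0, 0, 0, 0, 0, 0])

```text
t: 20.82
tool_pos: [456.2, 159.4, 88.9]
orientation: [[0.166, 0.986, 0.001], [0.986, -0.166, 0.0], [0.0, 0.001, -1.0]]
contact_force: [0.6, -0.7, 0.5]
grip_width: 0.6
finger_force: 0.0
```

Run:
```python
from h import *
print(arm.state()["t"],arm.state()["tool_pos"],rel([454.3,159.8,76]),rel([454.3,159.8,70]))
```

```text
20.825 [456.16477418 159.39088402  88.85596266] (array([ 0.0002, -0.0038,  0.0257]), None) (array([ 0.0002, -0.0038,  0.0377]), None)
```

Emit:
apply_moves([
  [0, -0.001, 0.01],
  [0, -0.001, 0.02],
  [0, -0.001, 0.024],
  [0, -0.001, 0.028],
  [0, -0.001, 0.031],
  [0, -0.001, 0.034],
  [0, -0.001, 0.034],
  [0, -0.001, 0.034],
], spin=[0, 0, 0, 0, 0, 0, 0, 0])

```text
t: 21.82
tool_pos: [455.5, 159.0, 72.1]
orientation: [[0.165, 0.986, 0.0], [0.986, -0.165, -0.002], [-0.001, 0.001, -1.0]]
contact_force: [-2.8, -4.7, 7.1]
grip_width: 0.4
finger_force: 3.7
```

Emit:
apply_moves([
  [0, 0, 0.001],
  [0, 0, 0.003],
  [0, 0, 0.003],
], spin=[0, 0, 0])

```text
t: 22.2
tool_pos: [455.5, 158.5, 71.0]
orientation: [[0.165, 0.986, -0.0], [0.986, -0.165, -0.003], [-0.003, 0.0, -1.0]]
contact_force: [-4.1, -7.6, 10.0]
grip_width: 0.3
finger_force: 5.8
```

Emit:
apply_moves([
  [0, 0, 0.002],
  [0, 0, 0.004],
  [0, 0, 0.004],
], spin=[0, 0, 0])

```text
t: 22.58
tool_pos: [455.6, 158.5, 70.5]
orientation: [[0.164, 0.986, -0.001], [0.986, -0.164, -0.003], [-0.003, -0.0, -1.0]]
contact_force: [-9.8, -9.5, 22.3]
grip_width: 0.4
finger_force: 12.0
```

Emit:
apply_moves([
  [0, 0, 0.001],
  [0, 0, 0.003],
  [0, 0, 0.003],
], spin=[0, 0, 0])

```text
t: 22.95
tool_pos: [455.7, 158.5, 70.3]
orientation: [[0.164, 0.986, -0.002], [0.986, -0.164, -0.004], [-0.004, -0.001, -1.0]]
contact_force: [-14.5, -10.1, 32.6]
grip_width: 0.5
finger_force: 16.9
```

Firm stop at 70.3 mm. I'll back off and check.

Emit:
apply_moves([
  [0, 0, -0.03],
  [0, 0, -0.1],
  [0, 0, -0.2],
  [-0.1, 0.12, -0.25],
  [-0.18, 0.19, -0.25],
  [-0.18, 0.19, -0.25],
  [-0.18, 0.19, -0.25],
  [-0.18, 0.19, -0.25],
], spin=[0, 0, 0, 0, 0, 0, 0, 0])

```text
t: 23.95
tool_pos: [532.9, 56.4, 190.7]
orientation: [[0.164, 0.986, -0.001], [0.986, -0.164, 0.001], [0.0, -0.001, -1.0]]
contact_force: [0.1, -0.2, 1.0]
grip_width: 0.7
finger_force: 0.0
```

Run:
```python
from fit import *
print(arm.state()["t"],arm.state()["tool_pos"])
ci=arm.camera_info("wrist");im=arm.capture("wrist")[:,:,::-1].copy()
b=np.array([559.4,212.1,np.radians(80.47)]);u=np.array([np.cos(b[2]),np.sin(b[2])])
hsv=cv2.cvtColor(im,cv2.COLOR_BGR2HSV)
bl=np.argwhere(cv2.inRange(hsv,(100,130,60),(135,255,255)))[:,::-1];bl=bl[(abs(bl[:,0]-280)<60)&(bl[:,1]<260)]
W=ray(ci,bl,56)-b[:2];print("blue x",np.percentile(W@u,[2,98]),"y",np.percentile(W@[-u[1],u[0]],[2,98]))
A=cv2.resize(im[0:250,60:400],None,fx=2,fy=2);cv2.imwrite("pics/w8.png",A)
```

```text
23.95 [532.86894348  56.44624474 190.70938199]
blue x [-109.59015714 -100.1309548 ] y [-19.45758912  20.994062  ]
```

View pics/w8.png

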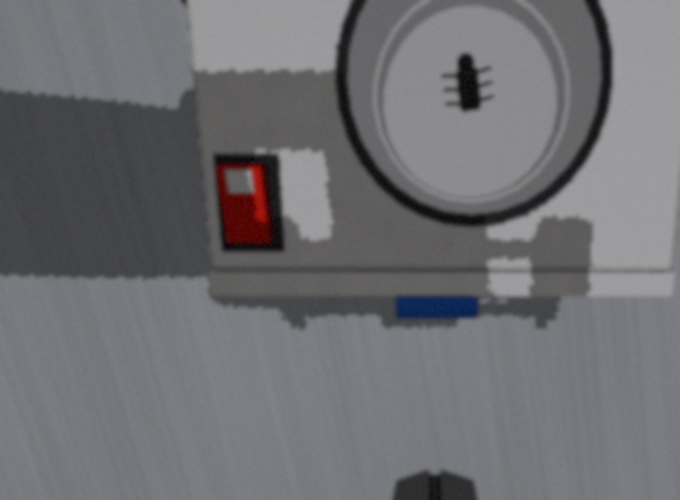

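The rocker is tipped with its slot-side end down (245,235), the handle is flush (437,307) and the dish is in place. I'll hand it in.

```bash
python3 -c "
from workcell import arm
print(arm.close_job())"
```

```text
the job is handed in; nothing more can be done
None
```

I pushed the grid slide fully home, with its handle flush against the housing, pressed the lamp switch to its stop and handed the job in at about 24 s; the dish and the other items were not touched.

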